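# Shut an interlocked three-lever isolator bank in the order its interlock allows

## Robot

A 6-joint arm with a two-finger parallel gripper is mounted at the origin on a cart in front of the work surface, level with it; the furniture and walls round the work are solid. World frame = base frame: x ahead of the robot, y to its left, z up, the work surface at z = 0. Lengths are in mm, angles in rad, forces in N, time in s.
With the tool pointing down it reaches from about 250 to 850 mm from the base axis. Payload 12.5 kg.
Tool frame: the origin (TCP) lies midway between the tips of the shut fingers; the grasp point (between the pads) lies 19 mm behind it; z points along the fingers, y is the line along which they close (so a half turn about z gives the same grasp; the last joint's range is limited). The gripper opens to 93 mm and grips with 3 to 60 N. Pads are 15 mm wide; open, the fingers measure 128 mm over their backs; the gripper's body (75 mm by 188 mm) begins 65 mm behind the grasp point.
Start: joints at [-1.308, 0.351, 1.652, -0, 1.139, -0.085], TCP at [187.475, -517.047, 218.633] pointing down, gripper open.
Joint ranges: [-2.75, 2.75], [-0.79, 2.1], [0.01, 2.65], [-1.57, 4.71], [0.07, 3.14], [-2.87, 2.87]. Speed limits (rad/s): [2.22, 2.22, 2.79, 3.14, 3.14, 3.14].

## Interface

Orientations are given as [roll, pitch, yaw] about the fixed x, y, z axes, in that order (R = Rz(yaw) Ry(pitch) Rx(roll)).
In Python, from workcell import status, imaging, manip gives the robot as it stands.
- The arm moves only by the shell command python3 -m handwheel 'ROWS' [OPENING] [FORCE]. ROWS is JSON, a list of rows, each an object with "dp": the shift along the tool's x, y, z in cm, a list of three; "twist": the turn about the tool's z in degrees. In form: [{"dp": [x, y, z], "twist": twist}, ...]. A call has 1 to 5 rows; each row shifts and turns the commanded pose from where the row before left it, along the tool's axes as they then stand; what a row does not reach is not made up. A row lasts 1/12 s, in which the tool goes at most 41.7 mm and 7.16 degrees, less where a joint would pass 70% of its speed; a pose out of reach is approached as far as the arm can. A call with a gripper value outside its range is refused whole. OPENING is the finger opening in cm, from 0 to 9.3, set as the call begins (- or left out, the last holds). The fingers move at their own pace and stop on an object; FORCE is the grip in N (left out, the last holds). Time passes only in rows, so rows that do not move let the fingers close. It gives the time, the measured TCP pose, the force, the opening and the grip force at its end, in the units of the state.
- status.observe(): the state, without advancing time (a new reading comes with each control period).
- imaging.capture(name): name is "scene" or "top" or "wrist"; returns the picture (420x560x3 uint8, red, green, blue); there is no depth.
- imaging.camera_model(name): a dict with "fx", "fy", "cx", "cy" (pixels), "R" (3x3) and "t" (3): a world point X has camera coordinates R X + t. Camera axes: x right, y down, z forward; pixel columns grow to the right and rows downward; lengths in mm; the calibration is good to about 2 mm. A picture is of the moment at which its call begins: read the wrist's pose just before it. camera_model takes no time and is no camera call; for the wrist camera it gives the pose at the moment of the call.
- manip.sign_off(): hands the job in; it is judged then, once.
The state is a dict: "time": time; "qpos": joint angles; "joint_velocities": joint speeds; "joint_efforts": joint torques, N m; "position": TCP position; "eef_rot": TCP orientation; "ft_force": force on the tool from outside, world axes, zero at the start; "ft_torque": the same for the moment, N m; "grip_width": finger opening in mm; "finger_force": force on a finger pad.
Only numpy, scipy, OpenCV 4.12 (cv2) and the standard library are available. Lean on these libraries where they do the work, as an engineer would, in place of code of your own. Each camera call takes 0.05 s, during which the arm holds its last target. There are 200 camera calls.

## Task

Shut off the supply bank before maintenance: push all three T-handle levers over, away from you, to their far stops, and let go of them. A hidden interlock frees them only one after another, in an order that is not marked and changes from one start to the next: feel which lever gives, back off from one that stops early, and never force the bank (at most 25 N). Leave the chisel, the magnet and the tape measure round the bank where they lie.

Things in the scene. Friction and masses are not known exactly. Their poses are not given: they have to be found in the camera images.
- lever_bank: fixed grey bank, housing 110 x 280 x 90 mm (x, y, z) on a foot plate 150 x 300 mm; origin at the centre of its underside, x away from the robot across the bank (turned up to 0.35 rad either way), y left along the row of levers, z up. Lever pivots lie along y at x = 0, 60 mm up: red at y = +90 mm, yellow 0, blue -90 mm. The robot's contact force on bank and levers must never pass 25 N
- lever_red (a joint): the left lever's swing, rad: 0 = leaning 0.6 rad towards the robot (open), 1.2 = leaning 0.6 rad away, to the bank's +x (far stop, shut). It stays where it is left. A free lever moves the whole way with 2 to 7 N at its T-bar; a blocked one gives under 0.1 rad (about 10 mm at the T-bar), then stops hard
- lever_yellow (a joint): the middle lever's swing, rad: 0 = leaning 0.6 rad towards the robot (open), 1.2 = leaning 0.6 rad away, to the bank's +x (far stop, shut). It stays where it is left. At any time just one of the levers not yet thrown is free; the order is any of the six and cannot be seen
- lever_blue (a joint): the right lever's swing, rad: 0 = leaning 0.6 rad towards the robot (open), 1.2 = leaning 0.6 rad away, to the bank's +x (far stop, shut). It stays where it is left. Throwing the free lever past 1.05 rad frees the next one; a lever is then held by the one thrown after it
- lever_red_grip (a point): middle of the red T-bar on top of the left (y = +90 mm) lever: a round bar 16 mm thick and 44 mm long, lying level along the bank's y axis, 125 mm from the pivot, on a round steel stem 12 mm thick; bars of neighbouring levers are 90 mm apart, centre to centre
- lever_yellow_grip (a point): middle of the yellow T-bar on top of the middle (y = 0) lever: a round bar 16 mm thick and 44 mm long, lying level along the bank's y axis, 125 mm from the pivot, on a round steel stem 12 mm thick; bars of neighbouring levers are 90 mm apart, centre to centre
- lever_blue_grip (a point): middle of the blue T-bar on top of the right (y = -90 mm) lever: a round bar 16 mm thick and 44 mm long, lying level along the bank's y axis, 125 mm from the pivot, on a round steel stem 12 mm thick; bars of neighbouring levers are 90 mm apart, centre to centre
- tape_measure: loose yellow tape measure, 37 x 85 x 65 mm, standing behind the bank; origin at the centre of its underside; bystander
- weld_magnet: loose red triangular welding magnet, 72 x 90 x 14 mm, lying to the right of the bank; origin at the centre of its underside; bystander
- cold_chisel: loose rusty cold chisel, 26 x 165 x 18 mm, lying to the left of the bank; origin at the centre of its underside; bystander

How it is judged (in metres and radians):
On the way, in this order (a step that is already met when the one before it is completed fails the run):
1. the first lever is thrown to its far stop (value of joint any of lever_red, lever_yellow, lever_blue above 1.08 rad), for 0.2 s.
2. a second lever is thrown to its far stop ((value of joint each of lever_red, lever_yellow above 1.08 rad or value of joint each of lever_red, lever_blue above 1.08 rad or value of joint each of lever_yellow, lever_blue above 1.08 rad)), for 0.2 s.
At the end, for the whole second after the job is handed in: all three levers stand at their far stops (joint value above 1.08 of 1.2 rad) and are at rest (value of joint each of lever_red, lever_yellow, lever_blue above 1.08 rad and velocity of joint lever_red between -0.05 and 0.05 rad/s and velocity of joint lever_yellow between -0.05 and 0.05 rad/s and velocity of joint lever_blue between -0.05 and 0.05 rad/s); the robot touches nothing.
It fails at once if the bank or a lever is pressed with more than 25 N (contact force between any of the fingers, the arm and lever_bank above 25 N).
It fails at once if the tape measure is moved by more than 20 mm (distance of tape_measure from where it was at the start of the episode above 0.02 m).
It fails at once if the weld magnet is moved by more than 20 mm (distance of weld_magnet from where it was at the start of the episode above 0.02 m).
It fails at once if the cold chisel is moved by more than 20 mm (distance of cold_chisel from where it was at the start of the episode above 0.02 m).
It also fails if it takes over 72 s, if anything falls off the work surface, if the arm or the gripper's body presses on something with over 40 N, if the wrist force passes 120 N, or if a joint passes its speed limit or range.

## Working session

There is one attempt and no reset: what is moved stays moved. The work goes in short steps, Python scripts to look and compute and a shell command to move; the robot and the scene stay as the last step left them, time stands still between calls to the robot, and variables do not carry over. Pictures are saved under pics/ and viewed, at most 10 in all, crops included, and the job is handed in when it is done.

```bash
mkdir -p pics
python3 - <<'E'
from workcell import status, imaging
import cv2
s=status.observe();print(s)
for n in("scene","top"):
    im=imaging.capture(n);cv2.imwrite(f"pics/{n}0.png",im[:,:,::-1])
    m=imaging.camera_model(n);print(n,m)
E
```

```text
{'time': 0.0, 'qpos': array([-1.30760619e+00,  3.51226033e-01,  1.65239447e+00, -1.90879330e-05,
        1.13909483e+00, -8.46030781e-02]), 'joint_velocities': array([ 0.00132258, -0.00085447,  0.00114151, -0.00123337,  0.00147028,
       -0.00073162]), 'joint_efforts': array([-9.43862651e-04, -4.97321463e+01, -2.85254341e+01,  6.98274281e-02,
        2.57113675e-02, -8.60217779e-05]), 'position': array([ 187.38512735, -516.74433103,  218.11827365]), 'eef_rot': array([-3.14047252e+00, -7.76032166e-05,  3.47801172e-01]), 'ft_force': array([ 0.57219562,  0.40069671, -0.80430118]), 'ft_torque': array([-0.06101421, -0.01616942, -0.0096979 ]), 'finger_force': 0.0, 'grip_width': 93.23626633401028}
scene {'fx': 416.05615256145103, 'fy': 416.05615256145103, 'cx': 276.666723178422, 'cy': 211.49393573444743, 'R': array([[ 0.86777279, -0.49691454,  0.00680573],
       [-0.34203747, -0.60713057, -0.71721883],
       [ 0.36052844,  0.62005517, -0.69681478]]), 't': array([-517.82483191,  292.14355936,  692.18879497])}
top {'fx': 479.96168110760357, 'fy': 479.96168110760357, 'cx': 280.1594259689692, 'cy': 210.36325379338706, 'R': array([[ 9.02928585e-04, -9.99934764e-01,  1.13864973e-02],
       [-9.81073608e-01, -3.09058640e-03, -1.93610494e-01],
       [ 1.93633055e-01, -1.09961756e-02, -9.81012398e-01]]), 't': array([  19.31646286,  623.13785051, 1126.20029095])}
```

View pics/top0.png

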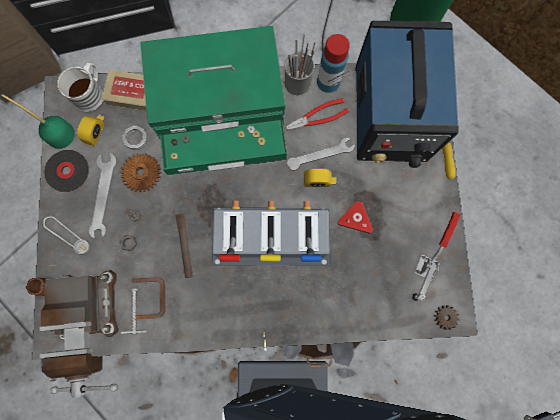

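View pics/scene0.png

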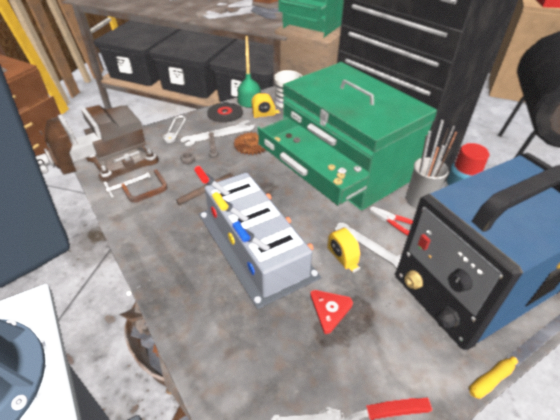

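The top view shows the bank nearly square to the robot. Its bars are at about red (229,258), yellow (270,258) and blue (312,258), and the magnet, chisel and tape measure lie clear of them.

```bash
cat > h.py <<'E'
import numpy as np,cv2
from workcell import imaging
def ray(m,u,v,z):
    d=m["R"].T@np.array([(u-m["cx"])/m["fx"],(v-m["cy"])/m["fy"],1]);o=-m["R"].T@m["t"]
    return o+d*(z-o[2])/d[2]
def bars(rgb,m,z=163):
    h=cv2.cvtColor(rgb,cv2.COLOR_RGB2HSV);out={}
    for n,(a,b) in dict(red=(0,6),yellow=(20,32),blue=(105,122)).items():
        k=cv2.inRange(h,(a,150,90),(b,255,255))
        if n=="red":k|=cv2.inRange(h,(174,150,90),(180,255,255))
        k[:240]=0;k[275:]=0;k[:,:205]=0;k[:,340:]=0
        c=max(cv2.findContours(k,0,2)[0],key=cv2.contourArea)
        M=cv2.moments(c);u,v=M["m10"]/M["m00"],M["m01"]/M["m00"]
        out[n]=(np.array([u,v]),cv2.boundingRect(c),ray(m,u,v,z))
    return out
E
python3 - <<'E'
from h import *
b=bars(cv2.imread("pics/top0.png")[:,:,::-1].copy(),imaging.camera_model("top"))
for n in b:print(n,b[n])
d=b["red"][2]-b["blue"][2];print(np.linalg.norm(d),np.arctan2(-d[0],d[1]))
E
```

```text
red (array([229.16591252, 257.07088989]), (219, 254, 21, 7), array([497.31373301, 134.36830102, 163.        ]))
yellow (array([269.79447323, 257.38687392]), (260, 254, 21, 7), array([496.79597894,  44.55825955, 163.        ]))
blue (array([310.62652705, 257.51832461]), (301, 255, 20, 7), array([496.68688913, -45.8577611 , 163.        ]))
180.22715222772166 -0.0034780838610098696
```

Red to blue measures 180 mm, as it should, and the bank's yaw is about 0. I'll square the tool, close the fingers and approach blue.

```bash
python3 -m handwheel '[{"dp":[0,0,0],"twist":6.64},{"dp":[0,0,0],"twist":6.64},{"dp":[0,0,0],"twist":6.64},{"dp":[2,-3.4,0],"twist":0},{"dp":[2,-3.4,0],"twist":0}]' 0 20
python3 -m handwheel '[{"dp":[2,-3.6,0],"twist":0},{"dp":[2,-3.6,0],"twist":0},{"dp":[2,-3.6,0],"twist":0},{"dp":[2,-3.6,0],"twist":0},{"dp":[2,-3.6,0],"twist":0}]'
python3 -m handwheel '[{"dp":[2,-3.6,0],"twist":0},{"dp":[2,-3.6,0],"twist":0},{"dp":[2,-3.6,0],"twist":0},{"dp":[2,-3.6,0],"twist":0},{"dp":[0,0,0],"twist":0}]'
```

```text
time: 0.52
position: [227.2, -448.6, 218.0]
eef_rot: [-3.141, 0.0, -0.003]
ft_force: [0.9, 0.3, -0.6]
grip_width: 64.5
finger_force: 0.0
time: 0.93
position: [327.8, -267.1, 218.6]
eef_rot: [-3.141, 0.0, -0.0]
ft_force: [1.1, -0.7, -0.2]
grip_width: 30.9
finger_force: 0.0
time: 1.35
position: [409.4, -119.9, 218.6]
eef_rot: [-3.14, -0.001, 0.006]
ft_force: [-0.3, -1.8, -0.5]
grip_width: 1.4
finger_force: 0.0
```

```bash
python3 -m handwheel '[{"dp":[1.5,-3.7,0],"twist":0},{"dp":[1.5,-3.7,0],"twist":0},{"dp":[0,0,3.4],"twist":0},{"dp":[0,0,3.4],"twist":0},{"dp":[0,0,0],"twist":0}]'
python3 -m handwheel '[{"dp":[1,0,0],"twist":0},{"dp":[1,0,0],"twist":0},{"dp":[0,0,0],"twist":0},{"dp":[0,0,0],"twist":0}]'
python3 - <<'E'
from workcell import imaging;import cv2
cv2.imwrite("pics/w1.png",imaging.capture("top")[150:330,180:400,::-1].repeat(3,0).repeat(3,1))
E
```

```text
time: 1.77
position: [434.5, -49.9, 146.1]
eef_rot: [-3.14, 0.008, 0.001]
ft_force: [-0.7, 0.6, -0.8]
grip_width: 0.5
finger_force: 0.0
time: 2.1
position: [458.8, -51.6, 152.0]
eef_rot: [3.141, -0.002, -0.0]
ft_force: [-0.6, -0.2, -1.0]
grip_width: 0.7
finger_force: 0.0
```

View pics/w1.png

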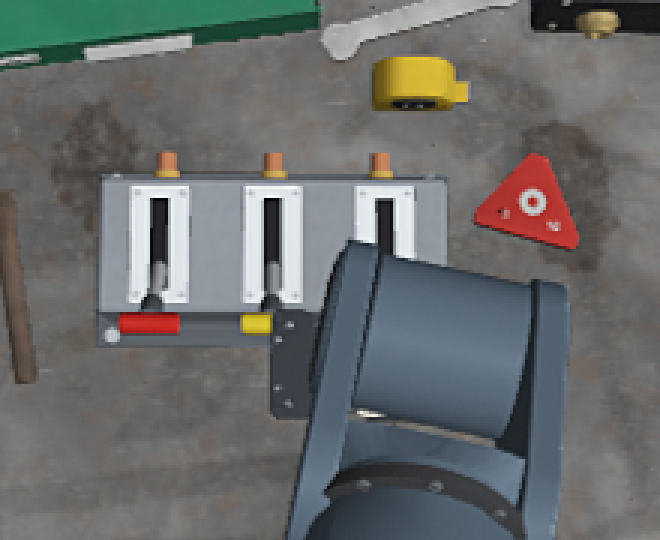

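The gripper stands in front of blue, and the arm hides the blue bar. Red and yellow are unmoved, with their bars at about (150,323) and (258,323) in the enlarged crop. I'll now feel forward.

```bash
python3 -m handwheel '[{"dp":[0.4,-0.5,0],"twist":0},{"dp":[0.4,0,0],"twist":0},{"dp":[0.3,0,0],"twist":0},{"dp":[0,0,0],"twist":0}]'
python3 -m handwheel '[{"dp":[0.3,0,0],"twist":0},{"dp":[0.3,0,0],"twist":0},{"dp":[0,0,0],"twist":0}]'
```

```text
time: 2.48
position: [469.1, -46.0, 150.8]
eef_rot: [3.141, -0.001, 0.0]
ft_force: [-0.2, -0.9, -0.4]
grip_width: 0.6
finger_force: 0.0
time: 2.73
position: [474.9, -46.1, 150.7]
eef_rot: [3.142, -0.0, 0.0]
ft_force: [0.6, 0.1, 0.4]
grip_width: 0.6
finger_force: 0.0
```

```bash
for i in 1; do python3 -m handwheel '[{"dp":[0.2,0,0],"twist":0},{"dp":[0.2,0,0],"twist":0},{"dp":[0,0,0],"twist":0}]'; done
python3 -m handwheel '[{"dp":[0.2,0,0],"twist":0},{"dp":[0.2,0,0],"twist":0},{"dp":[0,0,0],"twist":0}]'
```

```text
time: 2.98
position: [478.5, -46.0, 150.6]
eef_rot: [-3.142, 0.0, 0.0]
ft_force: [0.4, 0.4, 0.5]
grip_width: 0.2
finger_force: 0.0
time: 3.23
position: [482.0, -46.0, 150.6]
eef_rot: [-3.141, 0.002, 0.0]
ft_force: [-4.3, -0.6, 2.3]
grip_width: 0.6
finger_force: 1.9
```

```bash
python3 -m handwheel '[{"dp":[0.2,0,0],"twist":0},{"dp":[0.2,0,0],"twist":0},{"dp":[0,0,0],"twist":0}]'
python3 -m handwheel '[{"dp":[0.2,0,0],"twist":0},{"dp":[0,0,0],"twist":0}]'
```

```text
time: 3.48
position: [486.1, -45.9, 150.6]
eef_rot: [-3.141, 0.001, 0.0]
ft_force: [-3.8, -0.2, 3.4]
grip_width: 0.8
finger_force: 2.0
time: 3.65
position: [488.2, -46.0, 150.6]
eef_rot: [-3.141, 0.001, 0.0]
ft_force: [-4.4, -0.5, 1.9]
grip_width: 0.7
finger_force: 2.0
```

```bash
python3 -m handwheel '[{"dp":[0.15,0,0],"twist":0},{"dp":[0,0,0],"twist":0}]'
python3 -m handwheel '[{"dp":[0.1,0,0],"twist":0},{"dp":[0,0,0],"twist":0}]'
```

```text
time: 3.82
position: [489.8, -46.0, 150.6]
eef_rot: [-3.141, 0.0, 0.0]
ft_force: [-4.3, 1.3, 3.0]
grip_width: 0.6
finger_force: 2.1
time: 3.98
position: [490.8, -46.0, 150.6]
eef_rot: [-3.142, 0.0, 0.0]
ft_force: [-4.0, 0.4, 2.8]
grip_width: 0.4
finger_force: 2.2
```

```bash
python3 -m handwheel '[{"dp":[0.1,0,0],"twist":0},{"dp":[0,0,0],"twist":0}]'
```

```text
time: 4.15
position: [491.9, -46.0, 150.6]
eef_rot: [-3.142, 0.0, 0.0]
ft_force: [-4.9, 0.7, 4.1]
grip_width: 0.6
finger_force: 2.1
```

```bash
python3 -m handwheel '[{"dp":[0.1,0,0],"twist":0},{"dp":[0,0,0],"twist":0}]'
python3 -m handwheel '[{"dp":[0.1,0,0],"twist":0},{"dp":[0,0,0],"twist":0}]'
```

```text
time: 4.32
position: [493.0, -46.0, 150.6]
eef_rot: [-3.142, -0.0, 0.0]
ft_force: [-4.6, -0.2, 3.6]
grip_width: 0.6
finger_force: 2.1
time: 4.48
position: [494.1, -46.0, 150.7]
eef_rot: [3.142, -0.0, 0.0]
ft_force: [-3.9, -0.5, 3.3]
grip_width: 0.8
finger_force: 2.0
```

```bash
python3 -m handwheel '[{"dp":[0.1,0,0],"twist":0},{"dp":[0.1,0,0],"twist":0},{"dp":[0,0,0],"twist":0}]'
```

```text
time: 4.73
position: [496.2, -46.0, 150.7]
eef_rot: [3.142, -0.0, 0.0]
ft_force: [-3.4, -0.4, 1.9]
grip_width: 0.6
finger_force: 1.6
```

Blue is past the blocked range with low force, so it is free. I'll keep pushing it.

```bash
python3 -m handwheel '[{"dp":[0.4,0,0],"twist":0},{"dp":[0.4,0,0],"twist":0},{"dp":[0.4,0,0],"twist":0},{"dp":[0.4,0,0],"twist":0}]'
python3 -m handwheel '[{"dp":[0.6,0,0],"twist":0},{"dp":[0.6,0,0],"twist":0},{"dp":[0.6,0,0],"twist":0},{"dp":[0.6,0,0],"twist":0},{"dp":[0.6,0,0],"twist":0}]'
```

```text
time: 5.07
position: [512.5, -46.0, 150.7]
eef_rot: [3.142, -0.0, 0.0]
ft_force: [-2.7, -0.0, 2.4]
grip_width: 0.4
finger_force: 1.7
time: 5.48
position: [542.7, -46.0, 150.6]
eef_rot: [3.142, -0.0, 0.0]
ft_force: [-2.9, 0.4, 1.1]
grip_width: 0.7
finger_force: 1.2
```

```bash
python3 -m handwheel '[{"dp":[0.6,0,0],"twist":0},{"dp":[0.6,0,0],"twist":0},{"dp":[0.6,0,0],"twist":0},{"dp":[0.6,0,0],"twist":0},{"dp":[0.6,0,0],"twist":0}]'
```

```text
time: 5.9
position: [572.1, -46.0, 150.2]
eef_rot: [-3.142, 0.001, 0.0]
ft_force: [-2.7, 0.1, -1.2]
grip_width: 0.3
finger_force: 1.3
```

```bash
python3 -m handwheel '[{"dp":[0.5,0,0],"twist":0},{"dp":[0.5,0,0],"twist":0},{"dp":[0.5,0,0],"twist":0},{"dp":[0.5,0,0],"twist":0},{"dp":[0.4,0,0],"twist":0}]'
python3 -m handwheel '[{"dp":[0.2,0,0],"twist":0},{"dp":[0.2,0,0],"twist":0},{"dp":[0.2,0,0],"twist":0},{"dp":[0,0,0],"twist":0}]'
```

```text
time: 6.32
position: [596.5, -46.0, 150.7]
eef_rot: [3.142, -0.0, 0.0]
ft_force: [-2.9, -0.5, -1.5]
grip_width: 0.6
finger_force: 1.0
time: 6.65
position: [602.3, -46.0, 150.7]
eef_rot: [-3.142, -0.0, 0.0]
ft_force: [-1.4, -0.1, 0.1]
grip_width: 0.6
finger_force: 0.6
```

```bash
python3 -m handwheel '[{"dp":[0.15,0,0],"twist":0},{"dp":[0.15,0,0],"twist":0},{"dp":[0,0,0],"twist":0}]'
```

```text
time: 6.9
position: [605.2, -46.0, 150.7]
eef_rot: [3.142, -0.0, 0.0]
ft_force: [-2.3, -0.0, -0.3]
grip_width: 0.5
finger_force: 0.8
```

```bash
python3 -m handwheel '[{"dp":[0.15,0,0],"twist":0},{"dp":[0.15,0,0],"twist":0},{"dp":[0,0,0],"twist":0}]'
python3 -m handwheel '[{"dp":[0.1,0,0],"twist":0},{"dp":[0,0,0],"twist":0}]'
```

```text
time: 7.15
position: [608.2, -46.0, 150.7]
eef_rot: [3.142, -0.0, 0.0]
ft_force: [-1.3, -0.2, -0.5]
grip_width: 0.6
finger_force: 0.7
time: 7.32
position: [609.1, -46.0, 150.6]
eef_rot: [3.142, -0.0, 0.0]
ft_force: [-2.4, 0.3, 0.3]
grip_width: 0.5
finger_force: 0.8
```

```bash
python3 -m handwheel '[{"dp":[0.1,0,0],"twist":0},{"dp":[0,0,0],"twist":0}]'
```

```text
time: 7.48
position: [610.0, -46.0, 150.7]
eef_rot: [3.142, -0.0, 0.0]
ft_force: [-2.0, 0.1, 0.6]
grip_width: 0.1
finger_force: 0.8
```

```bash
python3 -m handwheel '[{"dp":[0.1,0,0],"twist":0},{"dp":[0.1,0,0],"twist":0},{"dp":[0,0,0],"twist":0}]'
python3 -m handwheel '[{"dp":[0.1,0,0],"twist":0},{"dp":[0,0,0],"twist":0}]'
```

```text
time: 7.73
position: [612.1, -46.0, 150.7]
eef_rot: [3.142, -0.0, 0.0]
ft_force: [-1.5, 0.6, 0.1]
grip_width: 0.4
finger_force: 0.8
time: 7.9
position: [613.0, -46.0, 150.6]
eef_rot: [3.142, -0.0, 0.0]
ft_force: [-2.0, -0.1, -0.2]
grip_width: 0.5
finger_force: 0.9
```

```bash
python3 -m handwheel '[{"dp":[0.1,0,0],"twist":0},{"dp":[0,0,0],"twist":0}]'
```

```text
time: 8.07
position: [613.5, -46.0, 150.5]
eef_rot: [-3.142, 0.001, 0.0]
ft_force: [-5.2, -0.4, 0.6]
grip_width: 0.4
finger_force: 2.4
```

Blue stops at 613.5, against a predicted 614. I'll back straight out of its lane and move over to yellow.

```bash
python3 -m handwheel '[{"dp":[-3,0,0],"twist":0},{"dp":[-4,0,0],"twist":0},{"dp":[-4,0,0],"twist":0},{"dp":[-4,0,0],"twist":0},{"dp":[0,0,0],"twist":0}]'
python3 -m handwheel '[{"dp":[-1,0,0],"twist":0},{"dp":[0,-3,0],"twist":0},{"dp":[0,-3,0],"twist":0},{"dp":[0,-3,0],"twist":0},{"dp":[0,0,0],"twist":0}]'
python3 - <<'E'
from h import *
im=imaging.capture("top");cv2.imwrite("pics/t2.png",im[150:330,180:400,::-1].repeat(3,0).repeat(3,1))
E
```

```text
time: 8.48
position: [457.2, -45.1, 149.6]
eef_rot: [-3.14, 0.005, 0.0]
ft_force: [0.7, -0.1, 0.7]
grip_width: 0.5
finger_force: 0.0
time: 8.9
position: [454.8, 47.4, 151.1]
eef_rot: [-3.141, -0.002, 0.003]
ft_force: [-0.4, -0.7, 0.4]
grip_width: 0.6
finger_force: 0.0
```

View pics/t2.png

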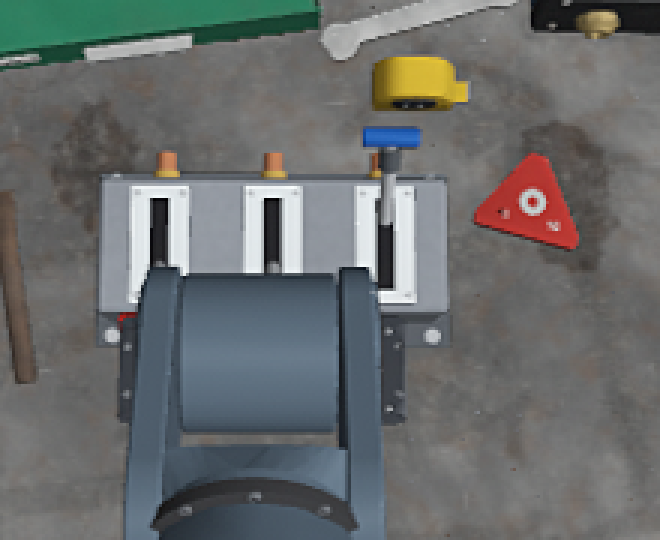

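Blue is at its far stop, with its bar at (391,137) in the crop. Now I'll feel yellow.

```bash
python3 -m handwheel '[{"dp":[0.8,0,0],"twist":0},{"dp":[0.8,0,0],"twist":0},{"dp":[0.7,0,0],"twist":0},{"dp":[0,0,0],"twist":0}]'
python3 -m handwheel '[{"dp":[0.2,0,0],"twist":0},{"dp":[0.2,0,0],"twist":0},{"dp":[0.2,0,0],"twist":0},{"dp":[0,0,0],"twist":0}]'
```

```text
time: 9.28
position: [478.5, 43.1, 150.6]
eef_rot: [3.142, -0.001, -0.001]
ft_force: [0.7, 0.8, 0.4]
grip_width: 0.5
finger_force: 0.0
time: 9.62
position: [482.4, 43.7, 150.5]
eef_rot: [3.142, 0.002, -0.0]
ft_force: [-3.0, -0.7, 2.3]
grip_width: 0.6
finger_force: 1.8
```

```bash
python3 -m handwheel '[{"dp":[0.2,0,0],"twist":0},{"dp":[0.1,0,0],"twist":0},{"dp":[0,0,0],"twist":0}]'
python3 -m handwheel '[{"dp":[0.1,0,0],"twist":0},{"dp":[0,0,0],"twist":0}]'
```

```text
time: 9.87
position: [485.4, 43.9, 150.6]
eef_rot: [-3.142, 0.001, -0.0]
ft_force: [-3.1, -0.6, 3.0]
grip_width: 0.2
finger_force: 2.2
time: 10.03
position: [486.4, 43.9, 150.6]
eef_rot: [-3.142, 0.001, 0.0]
ft_force: [-4.9, -0.3, 4.3]
grip_width: 0.3
finger_force: 2.3
```

```bash
python3 -m handwheel '[{"dp":[0.1,0,0],"twist":0},{"dp":[0,0,0],"twist":0}]'
python3 -m handwheel '[{"dp":[0.1,0,0],"twist":0},{"dp":[0,0,0],"twist":0}]'
```

```text
time: 10.2
position: [487.5, 43.9, 150.6]
eef_rot: [-3.142, 0.001, 0.0]
ft_force: [-5.3, 0.2, 3.7]
grip_width: 0.1
finger_force: 2.4
time: 10.37
position: [488.5, 43.9, 150.6]
eef_rot: [-3.142, 0.001, 0.0]
ft_force: [-5.3, 0.6, 4.4]
grip_width: 0.3
finger_force: 2.5
```

```bash
python3 -m handwheel '[{"dp":[0.1,0,0],"twist":0},{"dp":[0,0,0],"twist":0}]'
```

```text
time: 10.53
position: [489.6, 43.9, 150.6]
eef_rot: [3.142, 0.001, 0.0]
ft_force: [-4.8, -0.2, 4.0]
grip_width: 0.3
finger_force: 2.4
```

```bash
python3 -m handwheel '[{"dp":[0.1,0,0],"twist":0},{"dp":[0,0,0],"twist":0}]'
```

```text
time: 10.7
position: [490.8, 43.9, 150.7]
eef_rot: [3.142, 0.0, 0.0]
ft_force: [-5.4, -0.9, 3.3]
grip_width: 0.5
finger_force: 2.3
```

```bash
python3 -m handwheel '[{"dp":[0.1,0,0],"twist":0},{"dp":[0,0,0],"twist":0}]'
python3 -m handwheel '[{"dp":[0.1,0,0],"twist":0},{"dp":[0,0,0],"twist":0}]'
```

```text
time: 10.87
position: [491.8, 44.0, 150.6]
eef_rot: [-3.142, 0.0, 0.0]
ft_force: [-3.5, 0.2, 3.2]
grip_width: 0.9
finger_force: 2.2
time: 11.03
position: [492.9, 44.0, 150.7]
eef_rot: [-3.142, -0.0, 0.0]
ft_force: [-5.0, 0.8, 2.8]
grip_width: 0.5
finger_force: 2.1
```

```bash
python3 -m handwheel '[{"dp":[0.1,0,0],"twist":0},{"dp":[0,0,0],"twist":0}]'
```

```text
time: 11.2
position: [494.0, 44.0, 150.6]
eef_rot: [-3.142, -0.0, 0.0]
ft_force: [-3.4, 0.5, 3.3]
grip_width: 0.5
finger_force: 2.0
```

```bash
python3 -m handwheel '[{"dp":[0.1,0,0],"twist":0},{"dp":[0,0,0],"twist":0}]'
```

```text
time: 11.37
position: [495.1, 44.0, 150.7]
eef_rot: [-3.142, -0.0, 0.0]
ft_force: [-4.3, 0.1, 2.4]
grip_width: 0.5
finger_force: 1.8
```

Yellow is free too. I'll push it through to about 597.

```bash
python3 -m handwheel '[{"dp":[0.2,0,0],"twist":0},{"dp":[0.2,0,0],"twist":0},{"dp":[0.4,0,0],"twist":0},{"dp":[0.4,0,0],"twist":0},{"dp":[0.4,0,0],"twist":0}]'
python3 -m handwheel '[{"dp":[0.6,0,0],"twist":0},{"dp":[0.6,0,0],"twist":0},{"dp":[0.6,0,0],"twist":0},{"dp":[0.6,0,0],"twist":0},{"dp":[0.6,0,0],"twist":0}]'
```

```text
time: 11.78
position: [511.5, 44.0, 150.7]
eef_rot: [-3.142, -0.0, 0.0]
ft_force: [-3.8, -0.4, 2.3]
grip_width: 0.6
finger_force: 1.7
time: 12.2
position: [541.7, 44.0, 150.6]
eef_rot: [3.142, -0.0, 0.0]
ft_force: [-2.4, -0.1, 1.5]
grip_width: 0.6
finger_force: 1.2
```

```bash
python3 -m handwheel '[{"dp":[0.6,0,0],"twist":0},{"dp":[0.6,0,0],"twist":0},{"dp":[0.6,0,0],"twist":0},{"dp":[0.6,0,0],"twist":0},{"dp":[0.6,0,0],"twist":0}]'
python3 -m handwheel '[{"dp":[0.5,0,0],"twist":0},{"dp":[0.5,0,0],"twist":0},{"dp":[0.5,0,0],"twist":0},{"dp":[0.5,0,0],"twist":0},{"dp":[0.5,0,0],"twist":0}]'
```

```text
time: 12.62
position: [571.1, 44.0, 150.2]
eef_rot: [3.142, 0.001, 0.0]
ft_force: [-2.5, 0.0, -1.3]
grip_width: 1.0
finger_force: 1.4
time: 13.03
position: [596.4, 44.0, 150.7]
eef_rot: [3.142, -0.0, 0.0]
ft_force: [-2.7, -0.3, -0.6]
grip_width: 0.3
finger_force: 1.1
```

```bash
python3 -m handwheel '[{"dp":[0.3,0,0],"twist":0},{"dp":[0.3,0,0],"twist":0},{"dp":[0.2,0,0],"twist":0},{"dp":[0,0,0],"twist":0}]'
```

```text
time: 13.37
position: [604.4, 44.0, 150.8]
eef_rot: [-3.142, -0.001, 0.0]
ft_force: [-1.3, -0.8, -1.0]
grip_width: 0.6
finger_force: 0.6
```

```bash
python3 -m handwheel '[{"dp":[0.2,0,0],"twist":0},{"dp":[0.2,0,0],"twist":0},{"dp":[0.1,0,0],"twist":0},{"dp":[0,0,0],"twist":0}]'
python3 -m handwheel '[{"dp":[0.1,0,0],"twist":0},{"dp":[0.1,0,0],"twist":0},{"dp":[0,0,0],"twist":0}]'
```

```text
time: 13.7
position: [609.2, 44.0, 150.7]
eef_rot: [3.142, -0.0, 0.0]
ft_force: [-1.1, -1.5, -0.4]
grip_width: 0.6
finger_force: 0.8
time: 13.95
position: [611.1, 44.0, 150.7]
eef_rot: [-3.142, -0.0, 0.0]
ft_force: [-2.7, -0.6, 1.5]
grip_width: 0.3
finger_force: 0.9
```

```bash
python3 -m handwheel '[{"dp":[0.1,0,0],"twist":0},{"dp":[0,0,0],"twist":0}]'
```

```text
time: 14.12
position: [612.0, 44.0, 150.6]
eef_rot: [-3.142, -0.0, 0.0]
ft_force: [-2.3, -0.8, -0.5]
grip_width: 0.2
finger_force: 0.9
```

```bash
python3 -m handwheel '[{"dp":[0.1,0,0],"twist":0},{"dp":[0,0,0],"twist":0}]'
```

```text
time: 14.28
position: [613.1, 44.0, 150.7]
eef_rot: [-3.142, -0.0, 0.0]
ft_force: [-1.2, -1.1, 0.6]
grip_width: 0.3
finger_force: 0.9
```

```bash
python3 -m handwheel '[{"dp":[0.1,0,0],"twist":0},{"dp":[0,0,0],"twist":0}]'
```

```text
time: 14.45
position: [613.5, 44.0, 150.5]
eef_rot: [3.142, 0.001, 0.0]
ft_force: [-5.6, -1.0, 0.8]
grip_width: 0.6
finger_force: 2.3
```

Yellow is at its stop, so red comes next. It must be free now, but I'll still feel it.

```bash
python3 -m handwheel '[{"dp":[-3,0,0],"twist":0},{"dp":[-4,0,0],"twist":0},{"dp":[-4,0,0],"twist":0},{"dp":[-4,0,0],"twist":0},{"dp":[0,0,0],"twist":0}]'
python3 -m handwheel '[{"dp":[-1,0,0],"twist":0},{"dp":[0,-3,0],"twist":0},{"dp":[0,-3,0],"twist":0},{"dp":[0,-3,0],"twist":0},{"dp":[0,0,0],"twist":0}]'
python3 -m handwheel '[{"dp":[0.8,0,0],"twist":0},{"dp":[0.8,0,0],"twist":0},{"dp":[0.7,0,0],"twist":0},{"dp":[0,0,0],"twist":0}]'
```

```text
time: 14.87
position: [457.1, 44.3, 149.6]
eef_rot: [-3.141, 0.005, 0.001]
ft_force: [0.4, 0.8, 1.3]
grip_width: 0.4
finger_force: 0.0
time: 15.28
position: [455.0, 137.6, 151.2]
eef_rot: [-3.14, -0.003, 0.002]
ft_force: [-0.2, -0.1, -0.4]
grip_width: 0.3
finger_force: 0.0
time: 15.62
position: [478.6, 133.1, 150.7]
eef_rot: [-3.141, -0.001, -0.001]
ft_force: [-0.4, 0.3, -0.8]
grip_width: 1.0
finger_force: 0.0
```

```bash
python3 -m handwheel '[{"dp":[0.2,0,0],"twist":0},{"dp":[0.2,0,0],"twist":0},{"dp":[0.2,0,0],"twist":0},{"dp":[0,0,0],"twist":0}]'
python3 -m handwheel '[{"dp":[0.2,0,0],"twist":0},{"dp":[0.2,0,0],"twist":0},{"dp":[0,0,0],"twist":0}]'
```

```text
time: 15.95
position: [482.4, 133.6, 150.6]
eef_rot: [3.141, 0.002, -0.0]
ft_force: [-3.7, -1.2, 2.8]
grip_width: 0.4
finger_force: 1.8
time: 16.2
position: [486.6, 133.8, 150.7]
eef_rot: [3.141, 0.001, -0.0]
ft_force: [-3.8, -0.4, 2.0]
grip_width: 0.3
finger_force: 2.0
```

```bash
python3 -m handwheel '[{"dp":[0.1,0,0],"twist":0},{"dp":[0.1,0,0],"twist":0},{"dp":[0,0,0],"twist":0}]'
```

```text
time: 16.45
position: [488.6, 133.8, 150.7]
eef_rot: [3.141, 0.001, -0.0]
ft_force: [-4.7, 0.3, 3.4]
grip_width: 0.5
finger_force: 2.3
```

```bash
python3 -m handwheel '[{"dp":[0.1,0,0],"twist":0},{"dp":[0.1,0,0],"twist":0},{"dp":[0,0,0],"twist":0}]'
python3 -m handwheel '[{"dp":[0.1,0,0],"twist":0},{"dp":[0,0,0],"twist":0}]'
```

```text
time: 16.7
position: [490.7, 133.9, 150.7]
eef_rot: [3.142, 0.0, -0.0]
ft_force: [-3.0, -0.8, 3.9]
grip_width: 0.4
finger_force: 2.1
time: 16.87
position: [491.8, 133.9, 150.6]
eef_rot: [3.142, 0.0, 0.0]
ft_force: [-4.0, -0.4, 4.2]
grip_width: 0.2
finger_force: 2.2
```

```bash
python3 -m handwheel '[{"dp":[0.1,0,0],"twist":0},{"dp":[0,0,0],"twist":0}]'
python3 -m handwheel '[{"dp":[0.1,0,0],"twist":0},{"dp":[0,0,0],"twist":0}]'
```

```text
time: 17.03
position: [492.9, 133.9, 150.7]
eef_rot: [-3.142, 0.0, 0.0]
ft_force: [-4.7, -0.8, 3.5]
grip_width: 0.3
finger_force: 2.2
time: 17.2
position: [494.0, 134.0, 150.6]
eef_rot: [-3.142, -0.0, 0.0]
ft_force: [-4.0, 0.3, 2.9]
grip_width: 0.5
finger_force: 2.0
```

```bash
python3 -m handwheel '[{"dp":[0.1,0,0],"twist":0},{"dp":[0.1,0,0],"twist":0},{"dp":[0,0,0],"twist":0}]'
```

```text
time: 17.45
position: [496.2, 134.0, 150.7]
eef_rot: [-3.142, -0.0, 0.0]
ft_force: [-3.9, 0.0, 1.8]
grip_width: 0.7
finger_force: 1.6
```

```bash
python3 -m handwheel '[{"dp":[0.3,0,0],"twist":0},{"dp":[0.3,0,0],"twist":0},{"dp":[0.4,0,0],"twist":0},{"dp":[0.4,0,0],"twist":0}]'
python3 -m handwheel '[{"dp":[0.6,0,0],"twist":0},{"dp":[0.6,0,0],"twist":0},{"dp":[0.6,0,0],"twist":0},{"dp":[0.6,0,0],"twist":0},{"dp":[0.6,0,0],"twist":0}]'
```

```text
time: 17.78
position: [510.4, 134.0, 150.7]
eef_rot: [-3.142, -0.0, 0.0]
ft_force: [-3.9, -0.4, 2.6]
grip_width: 0.6
finger_force: 1.7
time: 18.2
position: [540.7, 134.0, 150.6]
eef_rot: [-3.142, -0.0, 0.0]
ft_force: [-2.4, -0.0, 0.8]
grip_width: 0.6
finger_force: 1.2
```

```bash
python3 -m handwheel '[{"dp":[0.6,0,0],"twist":0},{"dp":[0.6,0,0],"twist":0},{"dp":[0.6,0,0],"twist":0},{"dp":[0.6,0,0],"twist":0},{"dp":[0.6,0,0],"twist":0}]'
python3 -m handwheel '[{"dp":[0.5,0,0],"twist":0},{"dp":[0.5,0,0],"twist":0},{"dp":[0.5,0,0],"twist":0},{"dp":[0.5,0,0],"twist":0},{"dp":[0.5,0,0],"twist":0}]'
```

```text
time: 18.62
position: [570.1, 133.9, 150.2]
eef_rot: [3.141, 0.001, 0.0]
ft_force: [-3.3, -0.7, -1.4]
grip_width: 0.7
finger_force: 1.3
time: 19.03
position: [595.4, 134.0, 150.7]
eef_rot: [3.142, -0.0, 0.0]
ft_force: [-2.4, -1.1, -0.1]
grip_width: 0.2
finger_force: 1.1
```

```bash
python3 -m handwheel '[{"dp":[0.3,0,0],"twist":0},{"dp":[0.3,0,0],"twist":0},{"dp":[0.2,0,0],"twist":0},{"dp":[0,0,0],"twist":0}]'
```

```text
time: 19.37
position: [603.4, 134.0, 150.7]
eef_rot: [-3.142, -0.001, 0.0]
ft_force: [-1.2, -0.4, 0.4]
grip_width: 0.1
finger_force: 0.5
```

```bash
python3 -m handwheel '[{"dp":[0.2,0,0],"twist":0},{"dp":[0.2,0,0],"twist":0},{"dp":[0.2,0,0],"twist":0},{"dp":[0,0,0],"twist":0}]'
python3 -m handwheel '[{"dp":[0.1,0,0],"twist":0},{"dp":[0.1,0,0],"twist":0},{"dp":[0,0,0],"twist":0}]'
```

```text
time: 19.7
position: [609.3, 134.0, 150.7]
eef_rot: [-3.142, -0.0, 0.0]
ft_force: [-0.9, -0.3, 0.8]
grip_width: 0.2
finger_force: 0.7
time: 19.95
position: [611.0, 134.0, 150.7]
eef_rot: [3.142, -0.0, 0.0]
ft_force: [-1.5, -0.6, -0.3]
grip_width: 0.6
finger_force: 0.8
```

```bash
python3 -m handwheel '[{"dp":[0.1,0,0],"twist":0},{"dp":[0,0,0],"twist":0}]'
```

```text
time: 20.12
position: [612.0, 134.0, 150.7]
eef_rot: [-3.142, -0.0, 0.0]
ft_force: [-1.1, -0.3, 0.7]
grip_width: 0.7
finger_force: 0.8
```

```bash
python3 -m handwheel '[{"dp":[0.1,0,0],"twist":0},{"dp":[0,0,0],"twist":0}]'
```

```text
time: 20.28
position: [613.0, 134.0, 150.7]
eef_rot: [-3.142, -0.0, 0.0]
ft_force: [-1.5, 0.5, 0.1]
grip_width: 0.4
finger_force: 0.8
```

```bash
python3 -m handwheel '[{"dp":[0.1,0,0],"twist":0},{"dp":[0,0,0],"twist":0}]'
python3 -m handwheel '[{"dp":[-3,0,0],"twist":0},{"dp":[-4,0,0],"twist":0},{"dp":[-4,0,0],"twist":0},{"dp":[-4,0,0],"twist":0},{"dp":[-4,0,0],"twist":0}]'
python3 -m handwheel '[{"dp":[-4,0,0],"twist":0},{"dp":[-4,0,0],"twist":0},{"dp":[0,0,0],"twist":0},{"dp":[0,0,0],"twist":0},{"dp":[0,0,0],"twist":0}]'
python3 - <<'E'
from h import *
im=imaging.capture("top");cv2.imwrite("pics/t3.png",im[150:330,160:400,::-1].repeat(3,0).repeat(3,1))
E
```

```text
time: 20.45
position: [613.5, 134.0, 150.5]
eef_rot: [3.141, 0.001, 0.0]
ft_force: [-5.3, -1.8, 0.1]
grip_width: 0.4
finger_force: 2.3
time: 20.87
position: [422.6, 134.0, 150.7]
eef_rot: [-3.141, -0.002, -0.0]
ft_force: [0.1, 0.1, 0.5]
grip_width: 0.7
finger_force: 0.0
time: 21.28
position: [345.3, 134.3, 151.3]
eef_rot: [-3.141, -0.003, 0.0]
ft_force: [0.1, -0.4, -0.2]
grip_width: 0.3
finger_force: 0.0
```

View pics/t3.png

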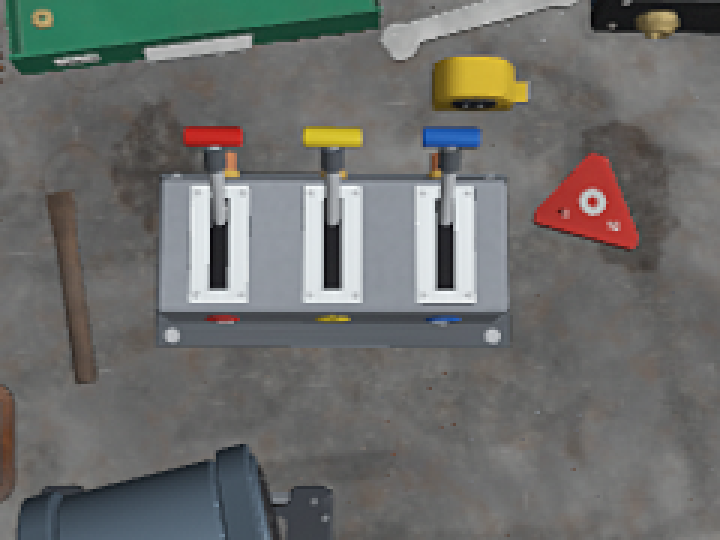

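All three bars are in line at the far side, at crop row 137. The arm is clear, and the chisel, magnet and tape measure are where they were. I'm handing the job in.

```bash
python3 -c "
from workcell import manip
print(manip.sign_off())"
```

```text
the job is handed in; nothing more can be done
None
```

All three levers (blue, then yellow, then red) were pushed to their far stops and released, with wrist-force readings of about 6 N at most; the bystanders were left alone and the job was handed in at about 21 s, with no verdict returned.

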